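Dial the code and open the battery safe

TASK

Open the blue battery safe: gently roll the three code wheels until 4, 2, 5 (yellow, red, green; left to right as seen from the robot) stand on top in line with the white line, and only then slide the lid by its orange tab all the way open. The lock is delicate: never press or push on the safe harder than 22 N, leave the wheels on the code, and leave the phone, the solder spool and the screwdriver where they are.

Things in the scene. Friction and masses are not known exactly. Their poses are not given: they have to be found in the camera images.
- box: blue steel battery safe, fixed, 215 (x) by 240 (y) by 85 mm high. Origin at bench level, 105 mm behind its robot-side face; x points away from the robot side, y to the left seen from the robot. Wheels in a row along y at x = -52 mm, y = +50 (left), 0 and -50 mm (right), in a flat deck 85 mm high with a white index line along the row over the axles; the lid lies beyond them
- wheel_left (a joint): left code wheel, rad about its axle: grows as its top rolls away from the robot side (box +x). Number k (1 brown, 2 red, 3 orange, 4 yellow, 5 green, 6 blue field, with k white dots) is on top at (k - 3.5) x 1.047 rad; 4 (yellow) at 0.524. End stops at -2.9 and 2.9, between 6 and 1. No clicks: it turns stiffly (about 3 N at the rim) and stays where left
- wheel_mid (a joint): middle code wheel, rad about its axle: grows as its top rolls away from the robot side (box +x). Number k (1 brown, 2 red, 3 orange, 4 yellow, 5 green, 6 blue field, with k white dots) is on top at (k - 3.5) x 1.047 rad; 2 (red) at -1.571. End stops at -2.9 and 2.9, between 6 and 1. No clicks: it turns stiffly (about 3 N at the rim) and stays where left
- wheel_right (a joint): right code wheel, rad about its axle: grows as its top rolls away from the robot side (box +x). Number k (1 brown, 2 red, 3 orange, 4 yellow, 5 green, 6 blue field, with k white dots) is on top at (k - 3.5) x 1.047 rad; 5 (green) at 1.571. End stops at -2.9 and 2.9, between 6 and 1. No clicks: it turns stiffly (about 3 N at the rim) and stays where left
- wheel_left_top (a point): nominal top of the left wheel (fixed to the box, 105 mm above the bench). Wheel 60 mm in diameter, 20 mm wide, axle along box y; 20 mm stands out of the deck. Worn seat: its true top is up to 5 mm above or below this point, other for each wheel: feel for it. Sprung axle: gives 1 mm per 6 N of press, stop at 4 mm; 5 to 8 N of press are needed to roll it without slip
- wheel_mid_top (a point): nominal top of the middle wheel (fixed to the box, 105 mm above the bench). Wheel 60 mm in diameter, 20 mm wide, axle along box y; 20 mm stands out of the deck. Worn seat: its true top is up to 5 mm above or below this point, other for each wheel: feel for it. Sprung axle: gives 1 mm per 6 N of press, stop at 4 mm; 5 to 8 N of press are needed to roll it without slip
- wheel_right_top (a point): nominal top of the right wheel (fixed to the box, 105 mm above the bench). Wheel 60 mm in diameter, 20 mm wide, axle along box y; 20 mm stands out of the deck. Worn seat: its true top is up to 5 mm above or below this point, other for each wheel: feel for it. Sprung axle: gives 1 mm per 6 N of press, stop at 4 mm; 5 to 8 N of press are needed to roll it without slip
- lid (a joint): how far the lid has slid along the box's +y (to the left), m: 0 shut, 0.095 fully open. Until every wheel is within about 0.2 rad of its code number a pin blocks it after some 6 mm; free, it slides at about 3 N and stays where left
- lid_tab (a point): centre of the orange tab on the lid, moves with it: an upright block 50 mm (x) by 12 mm (y) by 26 mm high, its top 31 mm above the deck, standing in the middle of the flat aluminium lid (102 mm by 118 mm, 5 mm thick, its upper face 13 mm below this point)
- phone_mid (a point): bystander: centre of a loose white phone, 150 x 72 x 8 mm, lying flat left of the safe
- spool_mid (a point): bystander: centre of a loose solder spool, 48 mm in diameter, 40 mm high, right of the safe
- driver: bystander: loose screwdriver 150 mm long, lying along its own x

How it is judged:
By the outcome, as a careful person would: the job done as asked, in the order asked, and still so for the second after the job is handed in, with the robot touching nothing.
It also fails if it takes over 54 s, if anything falls off the work surface, if the arm or the gripper's body presses on something with over 40 N, if the wrist force passes 120 N, or if a joint passes its speed limit or range.

ROBOT

A 6-joint arm with a two-finger parallel gripper is mounted at the origin on the work surface. World frame = base frame: x ahead of the robot, y to its left, z up, the work surface at z = 0. Lengths are in mm, angles in rad, forces in N, time in s.
With the tool pointing down it reaches from about 275 to 875 mm from the base axis. Payload 12.5 kg.
Tool frame: the origin (TCP) lies midway between the tips of the shut fingers; the grasp point (between the pads) lies bot.grip_depth behind it (bot.grip_depth is the distance from the TCP to the grasp point, in mm); y points along the fingers, x is the direction in which the jaws open and shut, and the axes are right-handed (so a half turn about y gives the same grasp; the last joint's range is limited). The gripper opens to 85 mm and grips with 20 to 120 N. Pads are 22 mm wide; open, the fingers measure 114 mm over their backs; the gripper's body (76 mm by 85 mm) begins 54 mm behind the grasp point. The pads swing forward as they close: fully open they stand 13 mm farther back than shut.
Start: joints at [1.096, 0.351, 1.652, -0, 1.139, -0.085], TCP at [208.97, 508.74, 210.49] pointing down, gripper open.
Joint ranges: [-2.75, 2.75], [-0.79, 2.1], [0.01, 2.65], [-1.57, 4.71], [0.07, 3.14], [-2.87, 2.87]. Speed limits (rad/s): [2.22, 2.22, 2.79, 3.14, 3.14, 3.14].

INTERFACE

Orientations are given as a unit quaternion [x, y, z, w].
In Python, from plant import readout, vision, job, bot gives the robot as it stands.
- The arm moves only by the shell command python3 -m creep 'ROWS' [FORCE]. ROWS is JSON, a list of rows, each a list of 5 numbers: the shift along the tool's x, y, z in mm, then the turn about the tool's y in rad, then the opening, from 0 (shut) to 1 (fully open). In form: [[dx, dy, dz, spin, claw], ...]. A call has 1 to 12 rows; each row shifts and turns the commanded pose from where the row before left it, along the tool's axes as they then stand; what a row does not reach is not made up. A row lasts 1/12 s, in which the tool goes at most 41.7 mm and 7.16 degrees, less where a joint would pass 70% of its speed; a pose out of reach is approached as far as the arm can. A call with a gripper value outside its range is refused whole. The fingers move at their own pace and stop on an object; FORCE is the grip in N (left out, the last holds). Time passes only in rows, so rows that do not move let the fingers close. It gives the time, the measured TCP pose, the force and the opening at its end, in the units of the state.
- readout.state(): the state, without advancing time (a new reading comes with each control period).
- vision.snapshot(name): name is "scene" or "side" or "wrist"; returns a dict with "image" (480x640x3 uint8, blue, green, red), "range_z" (480x640 float32, mm along the optical axis (not along the pixel's ray), 0 where there is no reading), "intrinsics" (3x3 intrinsics, pixels), "dist_coeffs" ([k1, k2, p1, p2, k3] as OpenCV has them; the pictures are not rectified), "eye" and "attitude" of the camera in the world. Camera axes: x right, y up, looking along -z (the intrinsics and any distortion apply to the point x, -y, -z); pixel columns grow to the right and rows downward; lengths in mm; the calibration is good to about 2 mm. A picture is of the moment at which its call begins.
- job.job_done(): hands the job in, once; it reports no verdict.
The state is a dict: "time_s": time; "joint_pos": joint angles; "qd": joint speeds; "effort": joint torques, N m; "tcp_pos": TCP position; "eef_rot": TCP orientation; "wrist_force": force on the tool from outside, world axes, zero at the start; "moment": the same for the moment, N m; "width": finger opening in mm.
Only numpy, scipy, OpenCV 4.12 (cv2) and the standard library are available. Lean on these libraries where they do the work, as an engineer would, in place of code of your own. Each camera call takes 0.05 s, during which the arm holds its last target. There are 200 camera calls.

## Working session

There is one attempt and no reset: what is moved stays moved. The work goes in short steps, Python scripts to look and compute and a shell command to move; the robot and the scene stay as the last step left them, time stands still between calls to the robot, and variables do not carry over. Pictures are saved under pics/ and viewed, about 8 in all and at most 12, crops included, and the job is handed in when it is done.

```bash
mkdir -p pics; ls; python3 - <<'E'
from plant import readout, vision, job, bot
import cv2, numpy as np, pickle
print(readout.state(), bot.grip_depth)
D={}
for n in ("scene","side"):
    s=vision.snapshot(n); D[n]=s; cv2.imwrite(f"pics/{n}0.png",s["image"])
    print(n,s["eye"],s["attitude"],s["intrinsics"],s["dist_coeffs"])
pickle.dump(D,open("d.pkl","wb"))
cv2.imwrite("pics/both0.png",cv2.resize(np.vstack([D["scene"]["image"],D["side"]["image"]]),(400,600)))
E
```

```text
pics
{'time_s': 0.0, 'joint_pos': array([ 1.09636692e+00,  3.51253844e-01,  1.65243781e+00,  3.06746988e-06,
        1.13910222e+00, -8.46066885e-02]), 'qd': array([-0.00073487, -0.00097325,  0.00177549, -0.00252356,  0.00010293,
        0.00011668]), 'effort': array([ 1.83441662e-03, -5.06092143e+01, -2.91415644e+01, -4.73811284e-06,
        4.42932243e-03, -4.08978417e-05]), 'tcp_pos': array([208.82591276, 508.42138639, 209.94358109]), 'eef_rot': array([ 0.58757729,  0.39332021, -0.39406416, -0.58716742]), 'wrist_force': array([-5.39095352e-04,  7.84658695e-01, -2.76784431e-01]), 'moment': array([-0.01668587, -0.05332724, -0.01298174]), 'width': 85.85854719110479} 18.700000000000003
scene [1181.33294299  111.10027954  624.81293002] [0.26078889 0.32175431 0.7088833  0.57091837] [[509.24065065   0.         314.30737455]
 [  0.         509.24065065 239.11671833]
 [  0.           0.           1.        ]] [-0.03753093  0.          0.          0.          0.        ]
side [ 374.00380023 -604.47115844  776.64721226] [ 0.3586945  -0.055399   -0.14644032  0.92023064] [[497.9820913    0.         321.03121516]
 [  0.         497.9820913  232.45262154]
 [  0.           0.           1.        ]] [0.00473262 0.         0.         0.         0.        ]
```

View pics/scene0.png

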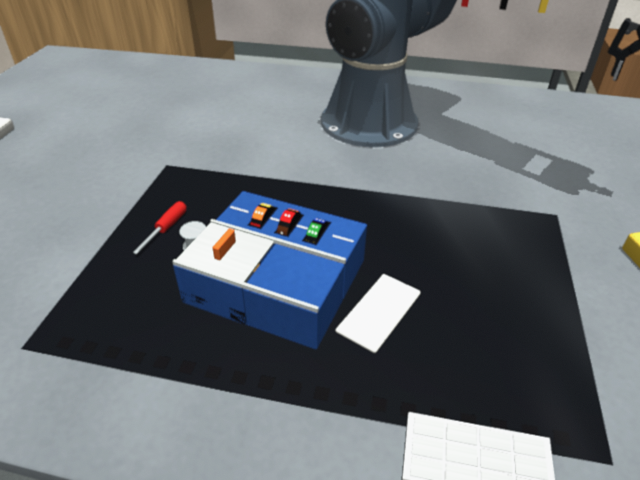

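View pics/side0.png

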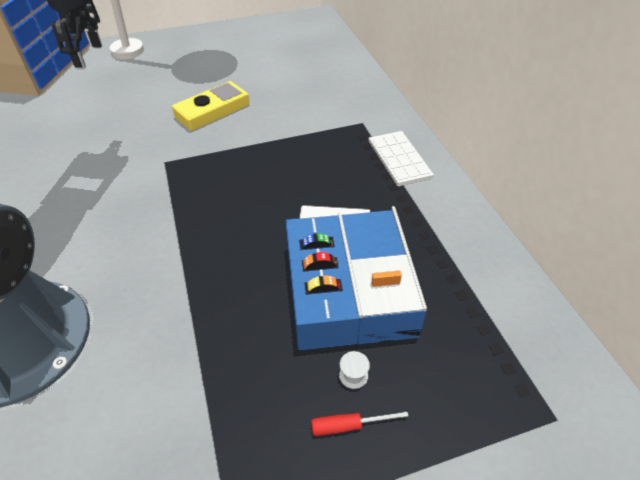

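```bash
cat > h.py <<'E'
import cv2, numpy as np
from scipy.spatial.transform import Rotation as R
def cloud(s):
    K,d=np.array(s["intrinsics"]),np.array(s["dist_coeffs"],float)
    z=s["range_z"]; v,u=np.mgrid[:480,:640]
    p=cv2.undistortPoints(np.stack([u.ravel(),v.ravel()],1).astype(np.float64)[:,None],K,d)[:,0].reshape(480,640,2)
    P=np.stack([p[...,0]*z,-p[...,1]*z,-z],-1)
    W=P@R.from_quat(s["attitude"]).as_matrix().T+np.array(s["eye"])
    W[z<=0]=np.nan
    return W
def proj(s,X):
    X=np.atleast_2d(X); c=(X-np.array(s["eye"]))@R.from_quat(s["attitude"]).as_matrix()
    return cv2.projectPoints(c*[1,-1,-1],np.zeros(3),np.zeros(3),np.array(s["intrinsics"]),np.array(s["dist_coeffs"],float))[0][:,0]
E
python3 - <<'E'
import pickle; from h import *
D=pickle.load(open("d.pkl","rb"))
for n,s in D.items():
    W=cloud(s); hsv=cv2.cvtColor(s["image"],cv2.COLOR_BGR2HSV)
    x,y,z=W[...,0],W[...,1],W[...,2]
    m=(x>300)&(x<800)&(abs(y)<350)
    top=m&(z>78)&(z<98)
    (c,sz,a)=cv2.minAreaRect(W[top][:,:2].astype(np.float32)); print(n,"top",c,sz,a,np.median(z[top]))
    print(cv2.boxPoints((c,sz,a)).round(1).tolist())
    t=m&(z>100)&(hsv[...,0]<16)&(hsv[...,1]>130)
    nn,l,st,ce=cv2.connectedComponentsWithStats(t.astype(np.uint8))
    for i in range(1,nn):
        if st[i,4]>25: print(" orange/red",st[i,4],ce[i].round(),np.median(W[l==i],0).round(1),cv2.minAreaRect(W[l==i][:,:2].astype(np.float32)))
    t=m&(z>96)&(z<112)
    nn,l,st,ce=cv2.connectedComponentsWithStats(t.astype(np.uint8))
    for i in range(1,nn):
        if st[i,4]>25: print(" z96-112",st[i,4],ce[i].round(),np.mean(W[l==i],0).round(1),W[l==i].max(0).round(1))
    w=m&(z>83)&(z<88)&(hsv[...,1]<60)&(hsv[...,2]>170)
    nn,l,st,ce=cv2.connectedComponentsWithStats(w.astype(np.uint8))
    for i in range(1,nn):
        if st[i,4]>8: print(" white",st[i,4],ce[i].round(),np.mean(W[l==i],0).round(1))
    bg=m&(z<4)&(z>-10)
    print("bench",np.nanmedian(z[bg]))
E
```

```text
scene top (597.9224853515625, -79.54173278808594) (241.4006805419922, 218.5563507080078) 78.55148315429688 83.81877140958761
[[466.8999938964844, -176.1999969482422], [681.0999755859375, -219.5], [729.0, 17.100000381469727], [514.7999877929688, 60.400001525878906]]
 orange/red 45 [262. 209.] [ 536.1 -116.6  101.2] ((537.2838134765625, -117.04193878173828), (21.471923828125, 14.50930118560791), 56.709468841552734)
 orange/red 116 [289. 216.] [550.3 -67.6 103.8] ((544.7418212890625, -68.38519287109375), (17.80292510986328, 34.18168640136719), 76.18470764160156)
 orange/red 301 [223. 242.] [ 642.  -146.2  112.9] ((637.2505493164062, -148.0023193359375), (12.725847244262695, 50.702064514160156), 78.83798217773438)
 z96-112 164 [262. 210.] [ 538.3 -117.6   99.7] [ 553.2 -104.8  103.2]
 z96-112 233 [288. 217.] [550.1 -68.6 102.1] [567.7 -55.6 107.6]
 z96-112 158 [316. 225.] [557.6 -20.1  99. ] [573.2  -8.4 101.9]
 z96-112 199 [224. 247.] [ 644.  -145.5  104.1] [ 663.2 -137.9  111.9]
 white 31 [239. 209.] [ 524.7 -164.6   83.9]
 white 12 [274. 219.] [538.5 -96.5  84.3]
 white 14 [213. 224.]
[... 1517 characters left out ...]
.373425006866455), 81.7496109008789)
 orange/red 184 [386. 279.] [ 632.6 -155.3  109.2] ((633.059326171875, -154.27267456054688), (10.448659896850586, 46.615779876708984), 73.45939636230469)
 z96-112 177 [317. 238.] [552.6 -23.5  99.5] [571.4 -10.4 103.6]
 z96-112 287 [320. 258.] [542.3 -73.4 102.8] [566.6 -59.2 109. ]
 z96-112 246 [323. 282.] [ 532.9 -121.7  100.4] [ 553.  -106.6  105.3]
 z96-112 176 [386. 281.] [ 632.6 -155.1  103.8] [ 658.5 -142.7  112. ]
 white 34 [314. 224.] [561.8  26.2  84.8]
 white 9 [343. 236.] [603.8 -21.2  85.3]
 white 30 [348. 262.] [591.5 -83.8  85. ]
 white 16 [321. 273.] [538.9 -91.5  85.2]
 white 46 [327. 309.] [ 524.3 -165.7   84.9]
bench 0.17862059862784463
```

```bash
cat >> h.py <<'E'
YAW=-0.196; BO=np.array([594.7,-80.2,0.0]); RB=R.from_euler('z',YAW).as_matrix()
def box2w(p): return BO+RB@np.array(p,float)
def w2box(p): return (np.array(p,float)-BO)@RB
def st():
    from plant import readout
    s=readout.state(); T=R.from_quat(s["eef_rot"]).as_matrix()
    b=w2box(s["tcp_pos"]); f=np.array(s["wrist_force"])@RB
    Tb=RB.T@T
    print("t %.2f box TCP %s F(box) %s width %.1f"%(s["time_s"],b.round(2),f.round(2),s["width"]),"yawX %.3f"%np.arctan2(Tb[1,0],Tb[0,0]),"toolaxes(box cols)\n",Tb.round(3) if 0 else "", end="\n")
    return s,T,Tb,b
def delta(target_box):
    s,T,Tb,b=st(); d=Tb.T@(np.array(target_box,float)-b); print("tool delta",d.round(1)); return d
E
python3 - <<'E'
from h import *
s,T,Tb,b=st(); print(T.round(3)); print(Tb.round(3))
for w in (50,0,-50): print(box2w([-52,w,105]))
print("delta",delta([-52,50,150]))
E
```

```text
t 0.10 box TCP [-493.12  502.26  210.02] F(box) [-0.27 -0.16 -0.18] width 85.1 yawX 1.377 toolaxes(box cols)
 
[[ 0.38  -0.    -0.925]
 [ 0.925 -0.001  0.38 ]
 [-0.001 -1.     0.   ]]
[[ 0.193 -0.    -0.981]
 [ 0.981 -0.001  0.193]
 [-0.001 -1.     0.   ]]
[553.43299683 -21.03046012 105.        ]
[543.69562255 -70.07313075 105.        ]
[ 533.95824827 -119.11580138  105.        ]
t 0.10 box TCP [-493.12  502.26  210.02] F(box) [-0.27 -0.16 -0.18] width 85.1 yawX 1.377 toolaxes(box cols)
 
tool delta [-358.8   60.4 -520. ]
delta [-358.79131399   60.36147394 -519.95425697]
```

```bash
python3 -m creep '[[0,0,0,-0.097,0],[0,0,0,-0.097,0],[-29.5,0,-24.3,0,0],[-29.5,0,-24.3,0,0],[-29.5,0,-24.3,0,0],[-29.5,0,-24.3,0,0],[-29.5,0,-24.3,0,0],[-29.5,0,-24.3,0,0],[-29.5,0,-24.3,0,0],[-29.5,0,-24.3,0,0],[-29.5,0,-24.3,0,0]]' 40
python3 -c "
from h import *
delta([-80,0,200])"
```

```text
time_s: 1.02
tcp_pos: [372.2, 204.0, 210.5]
eef_rot: [-0.546, -0.449, 0.449, 0.546]
wrist_force: [0.7, 1.1, -0.0]
width: 0.0
t 1.02 box TCP [-273.62  235.39  210.45] F(box) [ 0.49  1.24 -0.  ] width 0.0 yawX 1.571 toolaxes(box cols)
 
tool delta [-235.5   10.4 -193.5]
```

```bash
python3 -m creep '[[-29,1,-24,0,0],[-29,1,-24,0,0],[-29,1,-24,0,0],[-29,1,-24,0,0],[-29,1,-24,0,0],[-29,1,-24,0,0],[-29,1,-24,0,0],[-25,1,-22,0,0],[0,0,0,0,0],[0,0,0,0,0]]'
python3 - <<'E'
from h import *
from plant import vision
import pickle
delta([-80,0,200])
s=vision.snapshot("wrist"); pickle.dump(s,open("w1.pkl","wb")); cv2.imwrite("pics/w1.png",s["image"])
print(s["eye"],w2box(s["eye"]))
E
```

```text
time_s: 1.85
tcp_pos: [513.9, -56.0, 201.8]
eef_rot: [-0.547, -0.448, 0.448, 0.547]
wrist_force: [-0.3, 0.6, -0.2]
width: -0.0
t 1.85 box TCP [-83.96   8.   201.84] F(box) [-0.43  0.51 -0.2 ] width -0.0 yawX 1.569 toolaxes(box cols)
 
tool delta [-8.   1.8 -4. ]
[431.580267   -39.47843086 363.85554475] [-167.92696996    8.1747322   363.85554475]
```

View pics/w1.png

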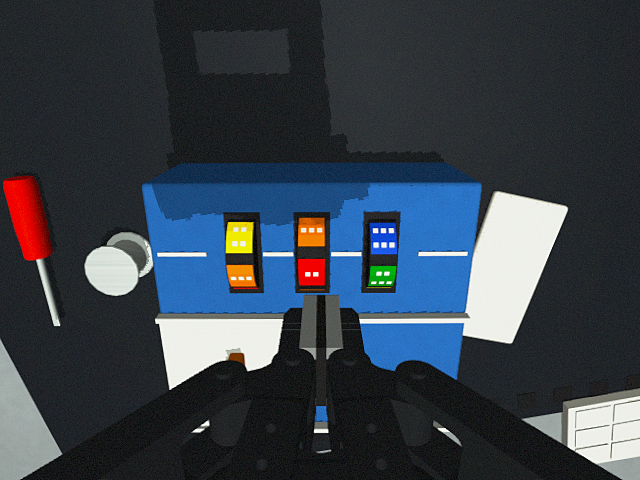

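```bash
cat >> h.py <<'E'
def wheels(s,dump=True):
    """boundary colour/angle of each wheel from a picture, via point cloud in the box frame"""
    B=w2box(cloud(s).reshape(-1,3)).reshape(480,640,3); hsv=cv2.cvtColor(s["image"],cv2.COLOR_BGR2HSV)
    deck=(abs(B[...,2]-85)<6)&(abs(B[...,0]+75)<18)&(abs(B[...,1])<110)
    dz=np.nanmedian(B[...,2][deck])-85; print("deck off %.2f"%dz)
    for n,y in (("left",50),("mid",0),("right",-50)):
        m=(abs(B[...,1]-y)<12)&(abs(B[...,0]+52)<32)&(B[...,2]-dz>88)
        X=B[m]-[0,0,dz]
        f=lambda q: np.hypot(X[:,0]-q[0],X[:,2]-q[1])-30
        from scipy.optimize import least_squares
        q=least_squares(f,[-52,75],loss="soft_l1",f_scale=.5).x
        ph=np.arctan2(X[:,0]-q[0],X[:,2]-q[1]); H=hsv[m]
        col=np.select([(H[:,1]<90),(H[:,0]<6)|(H[:,0]>172),(H[:,0]<19),(H[:,0]<36),(H[:,0]<85),(H[:,0]<135)],[0,2,3,4,5,6],0)
        print(n,"axle x %.1f top %.1f ymean %.1f n %d"%(q[0],q[1]+30,X[:,1].mean(),m.sum()),end=" ")
        for k in range(2,7):
            a=ph[col==k]
            if len(a)>15: print("| col%d n%d %.2f..%.2f"%(k,len(a),*np.percentile(a,[3,97])),end=" ")
        # best theta: maximise agreement of colours
        ths=np.arange(-2.9,2.9,.01); ok=col>0
        sc=[np.mean(np.round((t-ph[ok])/1.047198+3.5)==col[ok]) for t in ths]; sc=np.array(sc)
        b=ths[sc>sc.max()-.005]; print("-> theta %.2f (score %.2f)"%(b.mean(),sc.max()))
E
python3 -c "
from h import *; import pickle
wheels(pickle.load(open('w1.pkl','rb')))
D=pickle.load(open('d.pkl','rb'))
for n in D: print(n); wheels(D[n])"
```

```text
deck off -1.48
left axle x -53.0 top 104.1 ymean 46.7 n 3304 | col3 n28 -0.97..0.46 | col4 n33 -1.07..0.08 | col5 n558 -0.11..0.84 | col6 n870 -1.02..-0.11 -> theta 2.05 (score 0.88)
mid axle x -64.8 top 164.9 ymean 3.5 n 3121 | col2 n728 2.43..2.92 | col3 n802 -3.07..2.41 | col5 n52 -0.13..2.96 | col6 n156 -3.01..2.96 -> theta 1.37 (score 0.46)
right axle x -53.6 top 103.4 ymean -47.7 n 2062 | col2 n41 -0.37..1.07 | col3 n574 0.02..0.78 | col4 n766 -1.00..-0.25 | col5 n32 -1.01..0.97 | col6 n189 -1.06..0.85 -> theta -0.15 (score 0.85)
scene
deck off -1.95
left axle x -51.5 top 102.0 ymean 53.1 n 303 | col5 n144 -0.06..0.84 | col6 n52 -0.71..0.81 -> theta 2.00 (score 0.97)
mid axle x -51.2 top 106.7 ymean 3.7 n 370 | col2 n157 -0.55..0.59 | col3 n77 -0.45..1.13 -> theta -1.43 (score 0.63)
right axle x -51.6 top 102.9 ymean -46.5 n 306 | col2 n21 0.49..1.07 | col3 n147 -0.09..0.79 | col4 n31 -0.58..-0.17 -> theta -0.17 (score 0.92)
side
deck off -0.72
left axle x -52.0 top 101.7 ymean 46.0 n 295 | col5 n65 0.01..0.78 | col6 n80 -0.95..0.74 -> theta 2.00 (score 0.94)
mid axle x -52.3 top 106.5 ymean -4.5 n 418 | col2 n123 -0.24..0.63 | col3 n106 -1.09..1.06 -> theta -1.38 (score 0.87)
right axle x -52.4 top 103.0 ymean -53.9 n 386 | col3 n118 -0.04..0.81 | col4 n102 -0.99..-0.24 -> theta -0.19 (score 0.98)
```

```bash
sed -i 's/(B\[...,2\]-dz>88)/(B[...,2]-dz>88)\&(B[...,2]-dz<112)/' h.py; python3 -c "
from h import *; import pickle
wheels(pickle.load(open('w1.pkl','rb')))"
python3 -m creep '[[11,23,-10,0,0],[11,23,-10,0,0],[10,23,-10,0,0],[10,23,-11,0,0],[0,0,0,0,0],[0,0,0,0,0]]'
python3 -c "
from h import *
delta([-43,50,105])"
```

```text
deck off -1.48
left axle x -53.6 top 102.4 ymean 50.6 n 1918 | col3 n22 -0.93..0.53 | col4 n18 -1.02..0.30 | col5 n492 0.01..0.82 | col6 n735 -0.96..-0.20 -> theta 2.08 (score 0.94)
mid axle x -53.6 top 107.4 ymean 1.4 n 2102 | col2 n725 -0.17..0.62 | col3 n788 -1.18..0.97 | col6 n69 -1.07..0.77 -> theta -1.34 (score 0.91)
right axle x -53.6 top 103.4 ymean -47.7 n 2062 | col2 n41 -0.37..1.07 | col3 n574 0.02..0.78 | col4 n766 -1.00..-0.25 | col5 n32 -1.01..0.97 | col6 n189 -1.06..0.85 -> theta -0.15 (score 0.85)
time_s: 2.4
tcp_pos: [561.3, -20.4, 110.0]
eef_rot: [-0.545, -0.449, 0.45, 0.547]
wrist_force: [0.2, -0.9, 1.0]
width: 0.3
t 2.40 box TCP [-44.44  52.09 110.  ] F(box) [ 0.42 -0.84  1.03] width 0.3 yawX 1.573 toolaxes(box cols)
 
tool delta [-2.1  5.  -1.4]
```

```bash
python3 -m creep '[[-2,3,-1,0,0],[0,2.5,0,0,0],[0,0,0,0,0],[0,0,0,0,0]]'; python3 -c "
from h import *; st()"; python3 -m creep '[[0,0.7,0,0,0],[0,0.7,0,0,0],[0,0,0,0,0],[0,0,0,0,0]]'; python3 -c "
from h import *; st()"
```

```text
time_s: 2.73
tcp_pos: [562.8, -24.1, 105.8]
eef_rot: [0.547, 0.449, -0.448, -0.546]
wrist_force: [0.5, 0.4, 0.0]
width: -0.0
t 2.73 box TCP [-42.21  48.83 105.8 ] F(box) [0.4  0.51 0.01] width -0.0 yawX 1.571 toolaxes(box cols)
 
time_s: 3.07
tcp_pos: [562.8, -23.8, 103.6]
eef_rot: [-0.546, -0.449, 0.449, 0.547]
wrist_force: [0.3, 0.4, -0.3]
width: -0.5
t 3.07 box TCP [-42.28  49.11 103.64] F(box) [ 0.19  0.42 -0.34] width -0.5 yawX 1.571 toolaxes(box cols)
```

```bash
for i in 1; do python3 -m creep '[[0,0.5,0,0,0],[0,0.5,0,0,0],[0,0,0,0,0]]' | grep -E 'tcp|force'; done; python3 -m creep '[[0,0.5,0,0,0],[0,0.3,0,0,0],[0,0,0,0,0]]' | grep -E 'tcp|force'
```

```text
tcp_pos: [562.8, -23.8, 102.4]
wrist_force: [0.3, 0.6, -0.3]
tcp_pos: [562.8, -23.8, 101.7]
wrist_force: [-0.4, -0.2, -0.3]
```

```bash
python3 -m creep '[[0,0.5,0,0,0],[0,0.5,0,0,0],[0,0,0,0,0]]' | grep -E 'tcp|force'
```

```text
tcp_pos: [562.8, -23.8, 100.7]
wrist_force: [-0.5, -0.4, 0.2]
```

```bash
python3 -m creep '[[0,0.5,0,0,0],[0,0.3,0,0,0],[0,0,0,0,0]]' | grep -E 'tcp|force'
```

```text
tcp_pos: [562.8, -23.8, 99.9]
wrist_force: [0.1, -0.1, -0.2]
```

```bash
python3 -m creep '[[0,-4,0,0,0],[0,0,8,0,0],[0,1,0,0,0],[0,0.5,0,0,0],[0,0.5,0,0,0],[0,0,0,0,0]]' | grep -E 'tcp|force'
```

```text
tcp_pos: [555.0, -22.2, 101.9]
wrist_force: [0.7, -0.8, 0.2]
```

```bash
python3 -m creep '[[0,0.5,0,0,0],[0,0.4,0,0,0],[0,0,0,0,0]]' | grep -E 'tcp|force'
```

```text
tcp_pos: [555.0, -22.2, 100.9]
wrist_force: [0.7, 0.4, 1.0]
```

```bash
python3 -m creep '[[0,0.4,0,0,0],[0,0.3,0,0,0],[0,0,0,0,0]]' | grep -E 'tcp|force';  python3 -c "
from h import *; st(); from plant import vision
s=vision.snapshot('side');W=cloud(s)
import pickle; pickle.dump(s,open('s2.pkl','wb'))
cv2.imwrite('pics/s2.png',cv2.resize(s['image'][190:320,250:420],None,fx=4.5,fy=4.5,interpolation=2))"
```

```text
tcp_pos: [555.0, -22.2, 100.3]
wrist_force: [0.6, -1.3, 0.9]
t 5.07 box TCP [-50.27  49.15 100.33] F(box) [ 0.82 -1.15  0.95] width -0.1 yawX 1.571 toolaxes(box cols)
```

View pics/s2.png

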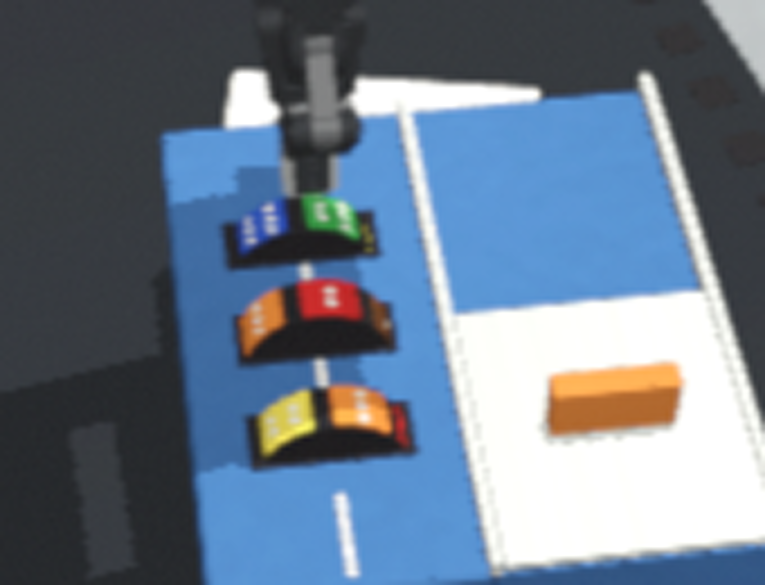

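```bash
python3 -m creep '[[0,0.3,0,0,0],[0,0.3,0,0,0],[0,0,0,0,0],[0,0,0,0,0]]' | grep -E 'tcp|force'
```

```text
tcp_pos: [555.0, -22.2, 99.8]
wrist_force: [-0.1, 0.2, -0.2]
```

```bash
python3 -m creep '[[0,0.3,0,0,0],[0,0.2,0,0,0],[0,0,0,0,0],[0,0,0,0,0]]' | grep -E 'tcp|force'
```

```text
tcp_pos: [555.0, -22.2, 99.3]
wrist_force: [-0.3, -0.0, 1.5]
```

```bash
python3 -m creep '[[0,0.3,0,0,0],[0,0.2,0,0,0],[0,0,0,0,0],[0,0,0,0,0]]' | grep -E 'tcp|force'
```

```text
tcp_pos: [555.0, -22.2, 98.8]
wrist_force: [-0.4, -0.6, -0.7]
```

```bash
python3 -m creep '[[0,0.2,0,0,0],[0,0.2,0,0,0],[0,0,0,0,0],[0,0,0,0,0]]' | grep -E 'tcp|force'
```

```text
tcp_pos: [555.0, -22.2, 98.4]
wrist_force: [1.1, 0.3, -0.5]
```

```bash
python3 -c "
from h import *; st(); from plant import vision
im=[]
for n in ('scene','side'):
    s=vision.snapshot(n)
    u,v=proj(s,box2w([-52,50,100]))[0].astype(int)
    im.append(cv2.resize(s['image'][v-40:v+30,u-35:u+35],(390,390),interpolation=2))
    B=w2box(cloud(s).reshape(-1,3)); m=(abs(B[:,0]+50)<20)&(abs(B[:,1]-50)<20)&(B[:,2]>98)&(B[:,2]<125)
    X=B[m]; g=s['image'].reshape(-1,3)[m]
    for z in range(98,125,3):
        k=(X[:,2]>=z)&(X[:,2]<z+3)
        if k.any(): print(n,z,X[k].min(0).round(1),X[k].max(0).round(1),np.median(g[k],0))
cv2.imwrite('pics/c3.png',np.hstack(im))"
```

```text
t 6.45 box TCP [-50.24  49.14  98.39] F(box) [ 1.05  0.53 -0.53] width 0.3 yawX 1.571 toolaxes(box cols)
 
scene 98 [-63.2  41.2  98. ] [-35.1  61.8 101. ] [57. 90. 37.]
scene 101 [-50.4  42.9 101.1] [-43.7  60.5 102.1] [38. 93. 32.]
scene 116 [-47.1  55.3 118.3] [-43.5  55.4 118.9] [95.5 74.  64.5]
scene 119 [-43.6  43.7 119.1] [-37.5  56.4 121.8] [96. 75. 70.]
scene 122 [-42.1  38.5 122.5] [-36.   55.7 124.9] [90. 90. 88.]
side 98 [-69.7  37.1  98.1] [-35.5  58.1 100.9] [ 91. 100.  58.]
side 101 [-64.3  36.6 101. ] [-43.4  56.7 104. ] [ 89. 117.  50.]
side 116 [-56.1  41.2 118. ] [-56.1  41.2 118. ] [85. 85. 85.]
side 119 [-56.1  39.  120.2] [-38.   41.8 121. ] [111. 113. 110.]
side 122 [-58.   39.3 122.2] [-38.2  41.5 124.9] [138. 138. 129.]
```

View pics/c3.png

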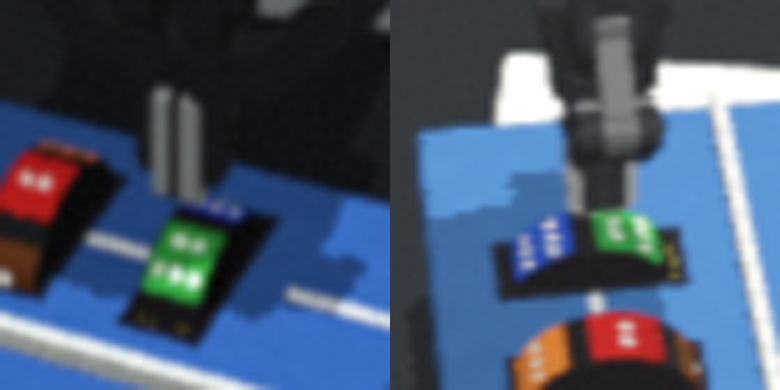

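```bash
cat >> h.py <<'E'
def tip(y=50):
    from plant import vision
    for n in ('scene','side'):
        s=vision.snapshot(n); B=w2box(cloud(s).reshape(-1,3)); h=cv2.cvtColor(s['image'],cv2.COLOR_BGR2HSV).reshape(-1,3)
        m=(abs(B[:,0]+50)<24)&(abs(B[:,1]-y)<22)&(B[:,2]>92)&(B[:,2]<130)&(h[:,1]<60); X=B[m]
        z=X[:,2]; hi=X[z>z.min()+4]
        # lowest grey points, well above the wheel
        zz=np.sort(z); print(n,"grey z hist",np.histogram(z,bins=range(92,131,3))[0])
E
python3 -m creep '[[0,1,0,0,0],[0,1,0,0,0],[0,1,0,0,0],[0,0,0,0,0]]' | grep -E 'tcp|force'
```

```text
tcp_pos: [554.8, -22.2, 95.1]
wrist_force: [0.5, -1.2, -0.9]
```

```bash
python3 -m creep '[[0,1,0,0,0],[0,1,0,0,0],[0,1,0,0,0],[0,0,0,0,0]]' | grep -E 'tcp|force'; python3 -c "
from h import *
tip()"
```

```text
tcp_pos: [554.9, -22.2, 92.2]
wrist_force: [-0.2, -0.7, -0.5]
scene grey z hist [11 14  5  2  0  0  1  8 14 16 18 21]
side grey z hist [18 26 20 11  0  0  1  4  5  5 13 13]
```

```bash
python3 -m creep '[[0,1.5,0,0,0],[0,1.5,0,0,0],[0,1,0,0,0],[0,1,0,0,0],[0,0,0,0,0],[0,0,0,0,0]]' | grep -E 'tcp|force'
```

```text
tcp_pos: [554.9, -22.2, 87.3]
wrist_force: [0.5, -0.0, 0.9]
```

```bash
python3 -m creep '[[0,0.5,0,0,0],[0,0.5,0,0,0],[0,0,0,0,0],[0,0,0,0,0]]' | grep -E 'tcp|force'
```

```text
tcp_pos: [555.0, -22.2, 86.4]
wrist_force: [-0.1, 0.2, 0.3]
```

```bash
python3 -m creep '[[0,0.5,0,0,0],[0,0.5,0,0,0],[0,0,0,0,0],[0,0,0,0,0]]' | grep -E 'tcp|force'
```

```text
tcp_pos: [554.9, -22.2, 85.3]
wrist_force: [-0.0, -0.4, 0.0]
```

```bash
python3 -m creep '[[0,0.4,0,0,0],[0,0.4,0,0,0],[0,0,0,0,0],[0,0,0,0,0]]' | grep -E 'tcp|force'
```

```text
tcp_pos: [554.9, -22.2, 84.5]
wrist_force: [0.2, -0.6, 1.0]
```

```bash
python3 -m creep '[[0,0.4,0,0,0],[0,0.4,0,0,0],[0,0,0,0,0],[0,0,0,0,0]]' | grep -E 'tcp|force'
```

```text
tcp_pos: [555.0, -22.2, 83.8]
wrist_force: [-1.0, 1.3, -0.3]
```

```bash
python3 -m creep '[[0,0.4,0,0,0],[0,0.2,0,0,0],[0,0,0,0,0],[0,0,0,0,0]]' | grep -E 'tcp|force'
```

```text
tcp_pos: [554.9, -22.2, 83.2]
wrist_force: [0.7, -0.2, -0.1]
```

```bash
python3 -m creep '[[0,0.4,0,0,0],[0,0.4,0,0,0],[0,0,0,0,0]]' | grep -E 'tcp|force'
```

```text
tcp_pos: [554.9, -22.2, 82.3]
wrist_force: [-0.1, -0.2, -0.7]
```

```bash
python3 -m creep '[[0,0.4,0,0,0],[0,0.4,0,0,0],[0,0,0,0,0]]'
```

```text
time_s: 9.98
tcp_pos: [555.0, -22.2, 81.5]
eef_rot: [0.546, 0.449, -0.449, -0.546]
wrist_force: [-0.2, 0.4, 1.8]
width: 0.1
```

```bash
python3 -m creep '[[0,0.4,0,0,0],[0,0.2,0,0,0],[0,0,0,0,0]]' | grep -E 'tcp|force'
```

```text
tcp_pos: [555.1, -22.2, 81.1]
wrist_force: [-0.6, -0.8, 3.2]
```

```bash
python3 -m creep '[[0,0.2,0,0,0],[0,0,0,0,0]]' | grep -E 'tcp|force'
```

```text
tcp_pos: [555.1, -22.2, 80.9]
wrist_force: [0.9, -0.7, 3.1]
```

```bash
python3 -m creep '[[0,0.3,0,0,0],[0,0.3,0,0,0],[0,0,1,0,0],[0,0,2,0,0]]' | grep -E 'tcp|force'
```

```text
tcp_pos: [553.3, -21.9, 80.8]
wrist_force: [3.4, -0.3, 4.0]
```

```bash
python3 -m creep '[[0,0,2,0,0],[0,0,2,0,0],[0,0,1,0,0]]' | grep -E 'tcp|force'; python3 -c "
from h import *
from plant import vision; st(); wheels(vision.snapshot('side')); wheels(vision.snapshot('scene'))"
```

```text
tcp_pos: [547.5, -20.7, 80.5]
wrist_force: [3.0, -1.7, 6.3]
t 10.98 box TCP [-57.89  49.15  80.54] F(box) [ 3.25 -1.12  6.26] width 0.1 yawX 1.571 toolaxes(box cols)
 
deck off -0.73
left axle x -52.3 top 100.7 ymean 44.4 n 222 | col4 n22 0.71..0.95 | col5 n30 0.13..0.62 | col6 n40 -0.94..0.65 -> theta 1.72 (score 0.97)
mid axle x -52.1 top 106.5 ymean -4.3 n 412 | col2 n124 -0.26..0.60 | col3 n105 -1.13..1.03 -> theta -1.39 (score 0.87)
right axle x -52.2 top 103.2 ymean -54.0 n 387 | col3 n120 -0.04..0.79 | col4 n104 -0.99..-0.23 -> theta -0.16 (score 0.99)
deck off -1.99
left axle x -51.9 top 101.4 ymean 53.5 n 287 | col4 n46 0.76..0.98 | col5 n99 -0.12..0.59 -> theta 1.74 (score 0.97)
mid axle x -51.6 top 106.8 ymean 3.9 n 379 | col2 n156 -0.48..0.60 | col3 n79 -0.45..1.16 -> theta -1.42 (score 0.63)
right axle x -51.5 top 103.1 ymean -46.3 n 317 | col2 n28 0.21..1.07 | col3 n149 -0.09..0.79 | col4 n31 -0.63..-0.16 -> theta -0.17 (score 0.95)
```

```bash
python3 -m creep '[[0,0,2,0,0],[0,0,2,0,0],[0,0,2,0,0],[0,0,0,0,0]]' | grep -E 'tcp|force'
```

```text
tcp_pos: [541.2, -19.5, 80.4]
wrist_force: [1.9, -0.6, 4.9]
```

```bash
python3 -m creep '[[0,0,1.5,0,0],[0,0,1.5,0,0],[0,0,0,0,0]]' | grep -E 'tcp|force'; python3 -c "
from h import *
from plant import vision; st(); wheels(vision.snapshot('side'))" | grep -E 'left|box'
```

```text
tcp_pos: [537.9, -18.8, 80.1]
wrist_force: [1.2, 0.0, 3.3]
t 11.67 box TCP [-67.64  49.14  80.08] F(box) [1.16 0.27 3.31] width 0.3 yawX 1.571 toolaxes(box cols)
left axle x -52.4 top 101.0 ymean 44.2 n 239 | col4 n46 0.47..0.97 | col5 n39 -0.35..0.34 -> theta 1.45 (score 0.97)
```

```bash
python3 -m creep '[[0,-4,0,0,0],[0,0,-11,0,0],[0,0,-12,0,0],[0,1.5,0,0,0],[0,1.5,0,0,0],[0,0.4,0,0,0],[0,0.3,0,0,0],[0,0,0,0,0]]' | grep -E 'tcp|force'
```

```text
tcp_pos: [560.7, -23.4, 80.7]
wrist_force: [1.0, -0.7, 4.0]
```

```bash
python3 -m creep '[[0,0.1,0,0,0],[0,0,1,0,0],[0,0,2,0,0],[0,0,2,0,0],[0,0,2,0,0]]' | grep -E 'tcp|force'
```

```text
tcp_pos: [554.1, -22.0, 80.6]
wrist_force: [2.4, -1.7, 4.7]
```

```bash
python3 -m creep '[[0,0.1,2,0,0],[0,0,2,0,0],[0,0,2,0,0],[0,0,2,0,0],[0,0,2,0,0],[0,0,0,0,0]]' | grep -E 'tcp|force'; python3 -c "
from h import *
from plant import vision; st(); wheels(vision.snapshot('side'))" | grep -E 'left|box'
```

```text
tcp_pos: [543.9, -20.0, 80.5]
wrist_force: [1.3, -0.8, 5.4]
t 13.30 box TCP [-61.5   49.12  80.49] F(box) [ 1.42 -0.54  5.42] width 0.0 yawX 1.571 toolaxes(box cols)
left axle x -52.2 top 100.6 ymean 44.0 n 225 | col4 n72 0.05..0.83 | col5 n33 -0.94..-0.33 -> theta 0.86 (score 0.99)
```

```bash
python3 -m creep '[[0,-4,0,0,0],[0,0,-12,0,0],[0,1.5,0,0,0],[0,1.5,0,0,0],[0,0.6,0,0,0],[0,0.4,0,0,0],[0,0,1,0,0],[0,0,2,0,0],[0,0,2,0,0]]' | grep -E 'tcp|force'
```

```text
tcp_pos: [551.3, -21.5, 80.7]
wrist_force: [3.4, -1.1, 4.6]
```

```bash
python3 -m creep '[[0,0,2,0,0],[0,0,2,0,0],[0,0,1,0,0],[0,0,0,0,0]]' | grep -E 'tcp|force';  python3 -c "
from h import *
from plant import vision; st(); wheels(vision.snapshot('side')); wheels(vision.snapshot('scene'))" | grep -E 'left|box'
```

```text
tcp_pos: [546.0, -20.4, 80.6]
wrist_force: [3.0, -0.9, 5.4]
t 14.43 box TCP [-59.37  49.15  80.56] F(box) [ 3.16 -0.26  5.37] width 0.1 yawX 1.571 toolaxes(box cols)
left axle x -52.2 top 100.6 ymean 44.1 n 220 | col3 n32 0.60..0.91 | col4 n47 -0.24..0.52 | col5 n21 -0.94..-0.57 -> theta 0.55 (score 0.98)
left axle x -51.4 top 101.3 ymean 53.4 n 292 | col3 n72 0.65..0.97 | col4 n111 -0.24..0.48 -> theta 0.55 (score 0.97)
```

```bash
python3 -m creep '[[0,-14,0,0,0],[-24,0,-5,0,0],[-25,0,-5,0,0],[0,3,0,0,0],[0,3,0,0,0],[0,1,0,0,0],[0,0,0,0,0]]' | grep -E 'tcp|force'
```

```text
tcp_pos: [545.7, -69.7, 86.6]
wrist_force: [-0.6, -0.1, -0.0]
```

```bash
python3 -m creep '[[0,0.5,0,0,0],[0,0.3,0,0,0],[0,0,0,0,0]]' | grep -E 'tcp|force'
```

```text
tcp_pos: [546.3, -69.9, 86.5]
wrist_force: [-0.7, 1.2, 1.0]
```

```bash
python3 -m creep '[[0,0.4,0,0,0],[0,0.2,0,0,0],[0,0,0,0,0]]' | grep -E 'tcp|force'
```

```text
tcp_pos: [546.5, -70.2, 86.0]
wrist_force: [-1.0, 2.8, 2.9]
```

```bash
python3 -m creep '[[0,0.3,0,0,0],[0,0.2,0,0,0],[0,0,0,0,0]]' | grep -E 'tcp|force'
```

```text
tcp_pos: [546.5, -70.3, 85.6]
wrist_force: [-1.7, 4.5, 5.3]
```

```bash
python3 -m creep '[[0,0,1,0,0],[0,0,2,0,0],[0,0,2,0,0],[0,0,1,0,0],[0,0,0,0,0]]' | grep -E 'tcp|force';  python3 -c "
from h import *
from plant import vision; st(); wheels(vision.snapshot('side')); wheels(vision.snapshot('scene'))" | grep -E 'mid|box'
```

```text
tcp_pos: [540.8, -69.5, 85.7]
wrist_force: [2.2, 0.1, 4.7]
t 16.28 box TCP [-5.494e+01 -2.000e-02  8.570e+01] F(box) [2.14 0.53 4.74] width 0.0 yawX 1.571 toolaxes(box cols)
mid axle x -52.3 top 105.0 ymean -6.0 n 314 | col2 n44 -0.23..0.54 | col3 n98 -1.04..1.01 -> theta -1.42 (score 0.77)
mid axle x -50.2 top 104.9 ymean 4.5 n 313 | col2 n96 -0.32..0.46 | col3 n80 0.65..1.07 -> theta -1.56 (score 0.53)
```

```bash
sed -i 's/\[2,3,4,5,6\],0)/[2,3,4,5,6],0)/; s/np.select(\[(H\[:,1\]<90),/np.select([(H[:,1]<90)|(H[:,2]<70),(H[:,0]<22)\&(H[:,2]<150),/; s/\[0,2,3,4,5,6\]/[0,1,2,3,4,5,6]/; s/range(2,7)/range(1,7)/' h.py
python3 -m creep '[[0,-20,0,0,0],[-10,-35,14,0,0],[-10,-35,14,0,0],[0,-20,0,0,0],[0,0,0,0,0],[0,0,0,0,0]]' | grep -E 'tcp|force'; python3 -c "
from h import *
from plant import vision; st()
for n in ('side','scene','wrist'):
    s=vision.snapshot(n); print(n); wheels(s)
s=vision.snapshot('wrist'); cv2.imwrite('pics/w4.png',s['image'][180:340,130:500].repeat(2,0).repeat(2,1))
B=w2box(cloud(s)); h=cv2.cvtColor(s['image'],cv2.COLOR_BGR2HSV)
m=(h[...,1]<60)&(h[...,2]>150)&(abs(B[...,2]-85)<5)&(abs(B[...,0]+52)<10); print('line box x',np.median(B[m][:,0]),m.sum())
"
```

```text
tcp_pos: [508.9, -83.6, 195.6]
wrist_force: [0.3, 0.2, 0.1]
t 16.88 box TCP [-83.53 -20.02 195.57] F(box) [0.23 0.3  0.08] width 0.0 yawX 1.571 toolaxes(box cols)
 
side
deck off -0.75
left axle x -52.0 top 101.6 ymean 46.2 n 307 | col3 n24 0.66..0.95 | col4 n100 -0.38..0.50 | col5 n31 -0.98..-0.56 -> theta 0.58 (score 0.92)
mid axle x -52.2 top 106.5 ymean -4.5 n 421 | col1 n48 -1.01..1.10 | col2 n114 -0.34..0.52 | col3 n57 -1.17..-0.54 -> theta -1.49 (score 0.88)
right axle x -52.2 top 102.9 ymean -53.7 n 386 | col1 n25 -0.06..0.99 | col3 n97 -0.01..0.76 | col4 n95 -0.98..-0.24 -> theta -0.14 (score 0.87)
scene
deck off -1.96
left axle x -51.6 top 101.9 ymean 52.9 n 308 | col3 n63 0.71..1.01 | col4 n115 -0.48..0.47 -> theta 0.52 (score 0.90)
mid axle x -51.4 top 106.6 ymean 3.7 n 372 | col1 n84 -0.50..1.11 | col2 n110 -0.40..0.47 -> theta -1.62 (score 0.87)
right axle x -51.3 top 102.9 ymean -46.3 n 315 | col1 n34 -0.16..1.03 | col3 n108 -0.06..0.73 | col4 n30 -0.73..-0.20 -> theta -0.15 (score 0.80)
wrist
deck off -1.46
left axle x -53.5 top 102.3 ymean 50.2 n 2160 | col1 n17 0.72..0.87 | col3 n86 0.72..0.99 | col4 n716 -0.30..0.45 | col5 n397 -1.01..-0.59 | col6 n23 -0.49..0.46 -> theta 0.60 (score 0.97)
mid axle x -53.6 top 107.4 ymean 0.9 n 2231 | col1 n120 -1.13..0.93 | col2 n737 -0.25..0.48 | col3 n599 -1.18..-0.56 -> theta -1.46 (score 0.95)
right axle x -53.5 top 103.5 ymean -48.3 n 2059 | col1 n21 0.06..0.80 | col3 n512 0.03..0.75 | col4 n816 -1.00..-0.24 -> theta -0.12 (score 0.97)
line box x -53.47751516474176 649
```

View pics/w4.png

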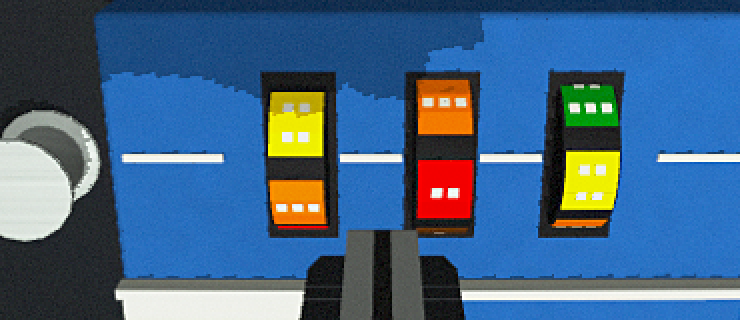

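```bash
python3 -m creep '[[-10,34,-7,0,0],[-10,34,-7,0,0],[-10,30,-7,0,0],[0,9,0,0,0],[0,3,0,0,0],[0,1,0,0,0],[0,0,0,0,0],[0,0,0,0,0]]' | grep -E 'tcp|force'; python3 -c "
from h import *
delta([-62,-50,83])"
```

```text
tcp_pos: [524.6, -116.7, 85.8]
wrist_force: [-0.2, 0.2, 0.9]
t 17.75 box TCP [-61.64 -49.5   85.83] F(box) [-0.24  0.16  0.94] width -0.1 yawX 1.572 toolaxes(box cols)
 
tool delta [-0.5  2.8  0.4]
```

```bash
python3 -m creep '[[0,0.5,0,0,0],[0,0.2,0,0,0],[0,0,0,0,0]]' | grep -E 'tcp|force'
```

```text
tcp_pos: [524.2, -116.9, 84.3]
wrist_force: [0.5, -0.2, 0.5]
```

```bash
python3 -m creep '[[0,0.5,0,0,0],[0,0.3,0,0,0],[0,0,0,0,0]]' | grep -E 'tcp|force'
```

```text
tcp_pos: [523.9, -117.0, 82.9]
wrist_force: [-0.1, 0.3, 0.4]
```

```bash
python3 -m creep '[[0,0.4,0,0,0],[0,0.2,0,0,0],[0,0,0,0,0]]' | grep -E 'tcp|force'
```

```text
tcp_pos: [524.0, -117.0, 82.4]
wrist_force: [-1.6, 0.3, 1.9]
```

```bash
python3 -m creep '[[0,0.3,0,0,0],[0,0.1,0,0,0],[0,0,0,0,0]]' | grep -E 'tcp|force'
```

```text
tcp_pos: [524.0, -117.0, 82.0]
wrist_force: [-0.1, 0.2, 2.9]
```

```bash
python3 -m creep '[[0,0.3,0,0,0],[0,0.2,0,0,0],[0,0,-1,0,0],[0,0,-2,0,0],[0,0,-2,0,0],[0,0,0,0,0]]' | grep -E 'tcp|force'
```

```text
tcp_pos: [528.9, -118.0, 81.6]
wrist_force: [-2.2, 0.3, 6.9]
```

```bash
python3 -m creep '[[0,0,-2,0,0],[0,0,-2,0,0],[0,0,-2,0,0],[0,0,-2,0,0],[0,0,-2,0,0],[0,0,-2,0,0],[0,0,0,0,0]]' | grep -E 'tcp|force'; python3 -c "
from h import *
from plant import vision; st(); wheels(vision.snapshot('side')); wheels(vision.snapshot('scene'))" | grep -E 'right|box'
```

```text
tcp_pos: [540.7, -120.3, 81.6]
wrist_force: [-2.5, 0.4, 6.8]
t 19.83 box TCP [-45.12 -49.88  81.58] F(box) [-2.51 -0.07  6.78] width 0.2 yawX 1.571 toolaxes(box cols)
right axle x -52.2 top 101.7 ymean -55.2 n 294 | col3 n31 0.48..1.02 | col4 n81 -0.53..0.26 | col5 n22 -0.89..-0.70 -> theta 0.41 (score 0.93)
right axle x -49.9 top 101.1 ymean -44.9 n 251 | col1 n19 0.42..0.97 | col3 n70 0.51..0.96 | col4 n25 -0.56..0.32 -> theta 0.43 (score 0.81)
```

```bash
python3 -m creep '[[0,-4,0,0,0],[0,0,9,0,0],[0,0,9,0,0],[0,2,0,0,0],[0,1.5,0,0,0],[0,0.5,0,0,0],[0,0,-1,0,0],[0,0,-2,0,0],[0,0,-2,0,0],[0,0,-2,0,0]]' | grep -E 'tcp|force'
```

```text
tcp_pos: [530.0, -118.2, 81.6]
wrist_force: [-3.0, 0.6, 6.8]
```

```bash
python3 -m creep '[[0,0,-2,0,0],[0,0,-2,0,0],[0,0,-2,0,0],[0,0,-2,0,0],[0,0,-2,0,0],[0,0,0,0,0]]' | grep -E 'tcp|force'; python3 -c "
from h import *
from plant import vision; st(); wheels(vision.snapshot('side')); wheels(vision.snapshot('scene'))" | grep -E 'right|box'
```

```text
tcp_pos: [540.1, -120.2, 81.6]
wrist_force: [-2.1, 0.7, 5.8]
t 21.27 box TCP [-45.8  -49.86  81.61] F(box) [-2.25  0.3   5.76] width -0.1 yawX 1.571 toolaxes(box cols)
right axle x -52.6 top 101.6 ymean -55.5 n 287 | col4 n46 0.18..0.99 | col5 n82 -0.94..-0.14 -> theta 1.06 (score 1.00)
right axle x -50.0 top 101.3 ymean -45.0 n 246 | col4 n117 0.15..0.86 -> theta 1.05 (score 0.99)
```

```bash
python3 -m creep '[[0,-4,0,0,0],[0,0,9,0,0],[0,0,9,0,0],[0,2,0,0,0],[0,1.5,0,0,0],[0,0.5,0,0,0],[0,0,-1,0,0],[0,0,-2,0,0],[0,0,-2,0,0],[0,0,-2,0,0]]' | grep -E 'tcp|force'
```

```text
tcp_pos: [529.1, -118.0, 81.6]
wrist_force: [-2.6, 1.3, 7.2]
```

```bash
python3 -m creep '[[0,0,-2,0,0],[0,0,-2,0,0],[0,0,-2,0,0],[0,0,0,0,0]]' | grep -E 'tcp|force'; python3 -c "
from h import *
from plant import vision; st(); wheels(vision.snapshot('side')); wheels(vision.snapshot('scene'))" | grep -E 'right|box'
```

```text
tcp_pos: [535.2, -119.2, 81.7]
wrist_force: [-1.9, 1.2, 5.9]
t 22.53 box TCP [-50.73 -49.88  81.66] F(box) [-2.08  0.79  5.9 ] width 0.1 yawX 1.571 toolaxes(box cols)
right axle x -52.2 top 101.7 ymean -55.5 n 277 | col4 n42 0.55..0.98 | col5 n39 -0.45..0.27 | col6 n33 -0.98..-0.65 -> theta 1.52 (score 1.00)
right axle x -50.5 top 101.4 ymean -45.5 n 260 | col4 n80 0.53..0.96 | col5 n17 -0.29..0.32 -> theta 1.44 (score 1.00)
```

```bash
python3 -m creep '[[0,0,-1.5,0,0],[0,0,-1,0,0],[0,0,0,0,0],[0,-12,0,0,0],[25,0,0,0,0],[25,0,0,0,0],[0,3,0,0,0],[0,3,0,0,0],[0,0.8,0,0,0],[0,0,0,0,0]]' | grep -E 'tcp|force'
```

```text
tcp_pos: [546.8, -71.2, 86.5]
wrist_force: [-0.4, 1.1, 0.9]
```

```bash
python3 -m creep '[[0,0.4,0,0,0],[0,0.2,0,0,0],[0,0,0,0,0]]' | grep -E 'tcp|force'
```

```text
tcp_pos: [546.9, -71.1, 86.2]
wrist_force: [0.2, -1.0, 2.1]
```

```bash
python3 -m creep '[[0,0.4,0,0,0],[0,0.2,0,0,0],[0,0,0,0,0]]' | grep -E 'tcp|force'
```

```text
tcp_pos: [547.0, -71.0, 85.7]
wrist_force: [-1.6, -2.7, 5.3]
```

```bash
python3 -m creep '[[0,0.1,1,0,0],[0,0,1.5,0,0],[0,0,1.3,0,0],[0,0,0,0,0],[0,-20,0,0,0],[-10,-35,14,0,0],[-10,-35,14,0,0],[0,-20,0,0,0],[0,0,0,0,0],[0,0,0,0,0]]' | grep -E 'tcp|force'; python3 -c "
from h import *
from plant import vision; st()
for n in ('side','scene','wrist'):
    s=vision.snapshot(n); print(n); wheels(s)
cv2.imwrite('pics/w5.png',s['image'][180:340,130:500].repeat(2,0).repeat(2,1))
"
```

```text
tcp_pos: [511.6, -83.8, 195.6]
wrist_force: [-0.6, 0.2, -0.7]
t 24.80 box TCP [-80.76 -19.75 195.58] F(box) [-0.68  0.09 -0.71] width 0.2 yawX 1.571 toolaxes(box cols)
 
side
deck off -0.78
left axle x -51.8 top 101.6 ymean 46.3 n 307 | col3 n26 0.65..0.97 | col4 n100 -0.39..0.47 | col5 n30 -0.98..-0.56 -> theta 0.58 (score 0.92)
mid axle x -52.2 top 106.6 ymean -4.5 n 418 | col1 n56 -0.85..1.04 | col2 n109 -0.41..0.42 | col3 n47 -1.17..-0.64 -> theta -1.59 (score 0.88)
right axle x -51.9 top 103.0 ymean -53.9 n 401 | col4 n45 0.57..1.05 | col5 n98 -0.38..0.43 | col6 n49 -1.05..0.46 -> theta 1.59 (score 0.98)
scene
deck off -1.89
left axle x -51.5 top 102.0 ymean 52.9 n 310 | col3 n64 0.70..1.01 | col4 n116 -0.49..0.46 -> theta 0.51 (score 0.91)
mid axle x -51.3 top 106.6 ymean 3.7 n 372 | col1 n89 -0.40..1.16 | col2 n105 -0.55..0.39 -> theta -1.70 (score 0.90)
right axle x -51.3 top 102.9 ymean -46.4 n 312 | col4 n74 0.62..1.03 | col5 n82 -0.47..0.40 -> theta 1.55 (score 0.99)
wrist
deck off -1.47
left axle x -53.4 top 102.3 ymean 50.2 n 2184 | col3 n88 0.72..0.98 | col4 n713 -0.28..0.45 | col5 n402 -1.01..-0.58 | col6 n22 -0.54..0.45 -> theta 0.60 (score 0.97)
mid axle x -53.5 top 107.4 ymean 0.8 n 2257 | col1 n187 -1.10..0.96 | col2 n797 -0.34..0.39 | col3 n489 -1.19..-0.66 -> theta -1.56 (score 0.94)
right axle x -53.5 top 103.5 ymean -48.2 n 2087 | col4 n72 0.70..0.95 | col5 n728 -0.32..0.46 | col6 n413 -1.06..-0.61 -> theta 1.65 (score 1.00)
```

View pics/w5.png

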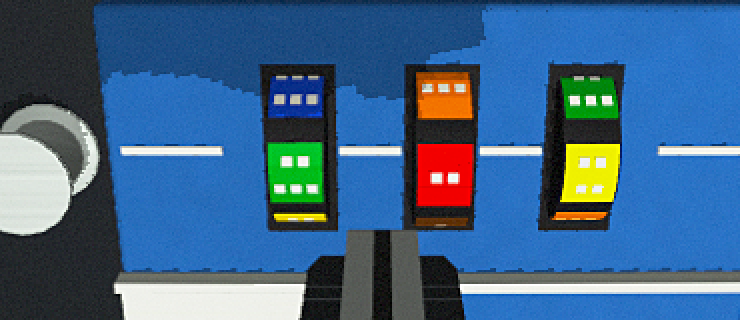

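```bash
python3 -m creep '[[-14,0,-27,0,0],[-14,0,-27,0,0],[-14,0,-27,0,0],[-14,0,-27,0,0],[-14,0,-26,0,0],[0,36,0,0,0],[0,36,0,0,0],[0,30,0,0,0],[0,11,0,0,0],[0,0,0,0,0],[0,0,0,0,0]]' | grep -E 'tcp|force'; python3 -c "
from h import *
from plant import vision
st(); s=vision.snapshot('side'); cv2.imwrite('pics/s6.png',cv2.resize(s['image'][170:370,250:450],(600,600),interpolation=2))
for s in (s,vision.snapshot('scene')):
    B=w2box(cloud(s)); h=cv2.cvtColor(s['image'],cv2.COLOR_BGR2HSV)
    m=(abs(B[...,0]-53)<32)&(abs(B[...,1]+60)<40)&(B[...,2]>94)&(B[...,2]<125)
    o=m&(h[...,0]<20)&(h[...,1]>120); g=m&(h[...,1]<60)
    for q in (o,g): print(q.sum(),np.percentile(B[q],[2,50,98],axis=0).round(1).tolist() if q.sum() else '')
"
```

```text
tcp_pos: [629.9, -178.6, 82.5]
wrist_force: [1.1, -0.5, 0.8]
t 25.87 box TCP [ 53.65 -89.71  82.49] F(box) [ 1.19 -0.26  0.79] width 0.4 yawX 1.571 toolaxes(box cols)
 
158 [[28.9, -68.0, 94.7], [38.3, -65.6, 110.5], [48.7, -57.5, 117.1]]
44 [[39.4, -99.3, 101.8], [44.9, -97.0, 116.5], [64.7, -56.0, 124.9]]
379 [[33.3, -63.5, 94.9], [59.6, -54.3, 111.1], [80.0, -52.1, 116.0]]
158 [[49.8, -97.1, 103.6], [64.1, -83.8, 115.7], [68.3, -75.6, 124.7]]
```

View pics/s6.png

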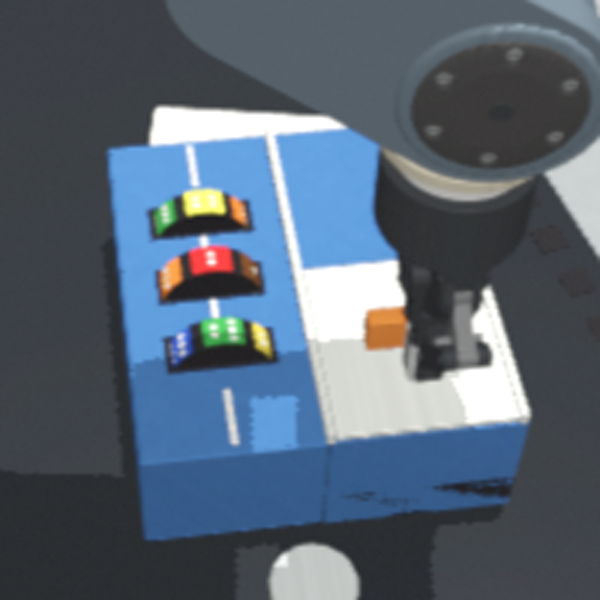

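```bash
python3 -m creep '[[2,3,0,0,0],[3,0,0,0,0],[2,0,0,0,0],[2,0,0,0,0],[1,0,0,0,0]]' | grep -E 'tcp|force'; python3 -m creep '[[1,0,0,0,0],[1,0,0,0,0]]' | grep -E 'tcp|force'
```

```text
tcp_pos: [631.8, -168.5, 79.6]
wrist_force: [-0.3, -0.2, 0.6]
tcp_pos: [632.0, -167.1, 79.4]
wrist_force: [-1.4, -2.9, 1.1]
```

```bash
python3 -m creep '[[1,0,0,0,0],[1,0,0,0,0],[1,0,0,0,0]]' | grep -E 'tcp|force'
```

```text
tcp_pos: [632.6, -164.2, 79.4]
wrist_force: [-0.6, -2.3, 1.7]
```

```bash
python3 -m creep '[[1.5,0,0,0,0],[1.5,0,0,0,0],[1.5,0,0,0,0]]' | grep -E 'tcp|force'
```

```text
tcp_pos: [633.5, -159.5, 79.4]
wrist_force: [-0.2, -2.4, 1.2]
```

```bash
python3 -m creep '[[1,0,0,0,0],[2,0,0,0,0],[2,0,0,0,0]]' | grep -E 'tcp|force'; python3 -c "
from h import *
st()"
```

```text
tcp_pos: [634.5, -154.6, 79.4]
wrist_force: [-1.0, -1.4, 2.6]
t 27.30 box TCP [ 53.53 -65.19  79.37] F(box) [-0.7  -1.54  2.62] width -0.1 yawX 1.571 toolaxes(box cols)
```

```bash
python3 -m creep '[[3,0,0,0,0],[4,0,0,0,0],[4,0,0,0,0],[4,0,0,0,0],[4,0,0,0,0],[4,0,0,0,0],[4,0,0,0,0],[4,0,0,0,0],[4,0,0,0,0],[4,0,0,0,0],[4,0,0,0,0],[4,0,0,0,0]]' | grep -E 'tcp|force'
```

```text
tcp_pos: [643.7, -108.2, 79.3]
wrist_force: [0.1, -2.9, 1.9]
```

```bash
python3 -m creep '[[4,0,0,0,0],[4,0,0,0,0],[4,0,0,0,0],[4,0,0,0,0],[3,0,0,0,0],[3,0,0,0,0],[2,0,0,0,0],[2,0,0,0,0],[0,0,0,0,0]]' | grep -E 'tcp|force'; python3 -c "
from h import *
st()"
```

```text
tcp_pos: [648.6, -82.6, 79.2]
wrist_force: [-0.1, -0.2, -0.4]
t 29.05 box TCP [53.38  8.1  79.21] F(box) [-0.02 -0.21 -0.39] width -0.3 yawX 1.571 toolaxes(box cols)
```

```bash
python3 -m creep '[[1,0,0,0,0],[2,0,0,0,0],[2,0,0,0,0],[1.5,0,0,0,0],[0,0,0,0,0]]' | grep -E 'tcp|force'
```

```text
tcp_pos: [649.8, -76.3, 79.1]
wrist_force: [0.4, -1.3, -0.2]
```

```bash
python3 -m creep '[[0.5,0,0,0,0],[0.5,0,0,0,0],[0.5,0,0,0,0]]' | grep -E 'tcp|force'; python3 -c "
from h import *
st()"
```

```text
tcp_pos: [650.0, -75.3, 79.1]
wrist_force: [-0.7, -1.8, -0.3]
t 29.72 box TCP [53.31 15.6  79.15] F(box) [-0.35 -1.9  -0.3 ] width 0.1 yawX 1.571 toolaxes(box cols)
```

```bash
python3 -m creep '[[0.5,0,0,0,0],[0.5,0,0,0,0]]' | grep -E 'tcp|force'
```

```text
tcp_pos: [650.2, -74.3, 79.2]
wrist_force: [-0.5, -2.3, -1.0]
```

Now near the stop (expected around TCP y = +17); small steps until the force rises.

```bash
python3 -m creep '[[0.3,0,0,0,0],[0.3,0,0,0,0]]' | grep -E 'tcp|force'
```

```text
tcp_pos: [650.3, -74.1, 79.2]
wrist_force: [-2.3, -7.3, -1.5]
```

```bash
python3 -m creep '[[0.3,0,0,0,0],[0.2,0,0,0,0]]' | grep -E 'tcp|force'
```

```text
tcp_pos: [650.3, -74.1, 79.1]
wrist_force: [-2.4, -8.2, -1.3]
```

```bash
python3 -m creep '[[0.3,0,0,0,0],[0.2,0,0,0,0]]' | grep -E 'tcp|force'
```

```text
tcp_pos: [650.3, -74.0, 79.2]
wrist_force: [-2.2, -10.2, -0.7]
```

```bash
python3 -m creep '[[-2,0,0,0,0],[-8,0,0,0,0],[-6,0,0,0,0],[0,-30,0,0,0],[0,-38,0,0,0],[0,-38,0,0,0],[0,0,36,0,0],[0,0,36,0,0],[0,0,36,0,0],[0,0,20,0,0],[0,0,0,0,0],[0,0,0,0,0]]' | grep -E 'time|tcp|force'; python3 -c "
from h import *
from plant import vision
import pickle
st(); D=pickle.load(open('d.pkl','rb')); im=[]
for n in ('side','scene'):
    s=vision.snapshot(n); im.append(s['image'][130:450,230:450] if n=='side' else s['image'][160:380,120:440]); print(n); wheels(s)
    def tab(s):
        B=w2box(cloud(s)); h=cv2.cvtColor(s['image'],cv2.COLOR_BGR2HSV)
        o=(abs(B[...,0]-53)<32)&(abs(B[...,1])<110)&(B[...,2]>97)&(B[...,2]<125)&(h[...,0]<20)&(h[...,1]>120); return np.median(B[o],0)
    print('tab',tab(s)-tab(D[n]))
    d=cv2.absdiff(s['image'],D[n]['image']).max(2)
    for nm,W in (('side',{'spool':(354,370),'driver':(360,422)}),('scene',{'phone':(378,313),'driver':(160,228)})):
        if nm==n:
            for k,(u,v) in W.items(): print(k,(d[v-14:v+14,u-25:u+25]>60).mean().round(3))
cv2.imwrite('pics/f.png',np.hstack([cv2.resize(im[0],(344,500)),cv2.resize(im[1],(450,500))]))
s=vision.snapshot('wrist'); print('wrist'); wheels(s)
"
```

```text
time_s: 31.38
tcp_pos: [521.9, -63.6, 186.0]
wrist_force: [0.3, -0.4, 0.4]
t 31.38 box TCP [-74.59   2.07 185.97] F(box) [ 0.36 -0.39  0.39] width -0.0 yawX 1.571 toolaxes(box cols)
 
side
deck off -0.83
left axle x -52.3 top 101.9 ymean 46.4 n 299 | col3 n26 0.66..1.00 | col4 n98 -0.38..0.50 | col5 n34 -1.02..-0.56 -> theta 0.61 (score 0.92)
mid axle x -52.2 top 106.7 ymean -4.4 n 413 | col1 n62 -1.08..1.04 | col2 n108 -0.42..0.40 | col3 n42 -1.14..-0.67 -> theta -1.60 (score 0.85)
right axle x -52.1 top 103.0 ymean -54.0 n 395 | col4 n44 0.55..0.99 | col5 n99 -0.38..0.45 | col6 n48 -1.04..0.07 -> theta 1.59 (score 0.98)
tab [-0.15338766 95.02853355 -0.45695279]
spool 0.0
driver 0.0
scene
deck off -1.95
left axle x -51.6 top 101.9 ymean 53.0 n 312 | col3 n63 0.70..1.00 | col4 n114 -0.48..0.47 -> theta 0.53 (score 0.91)
mid axle x -51.4 top 106.6 ymean 3.7 n 370 | col1 n85 -0.13..1.15 | col2 n109 -0.55..0.39 -> theta -1.69 (score 0.93)
right axle x -51.2 top 102.9 ymean -46.3 n 314 | col4 n71 0.62..1.02 | col5 n81 -0.51..0.42 -> theta 1.53 (score 0.99)
tab [ 0.47275982 94.32219278  0.99258334]
phone 0.0
driver 0.0
wrist
deck off -1.49
left axle x -53.5 top 102.4 ymean 50.4 n 2270 | col1 n25 0.70..0.83 | col3 n81 0.73..0.95 | col4 n762 -0.28..0.49 | col5 n426 -1.02..-0.59 -> theta 0.63 (score 0.98)
mid axle x -53.5 top 107.5 ymean 1.3 n 2376 | col1 n203 -1.00..0.96 | col2 n870 -0.34..0.39 | col3 n527 -1.19..-0.65 -> theta -1.66 (score 0.96)
right axle x -53.5 top 103.4 ymean -47.8 n 2353 | col4 n101 0.69..0.95 | col5 n771 -0.32..0.46 | col6 n468 -1.05..0.07 -> theta 1.66 (score 0.98)
```

View pics/f.png

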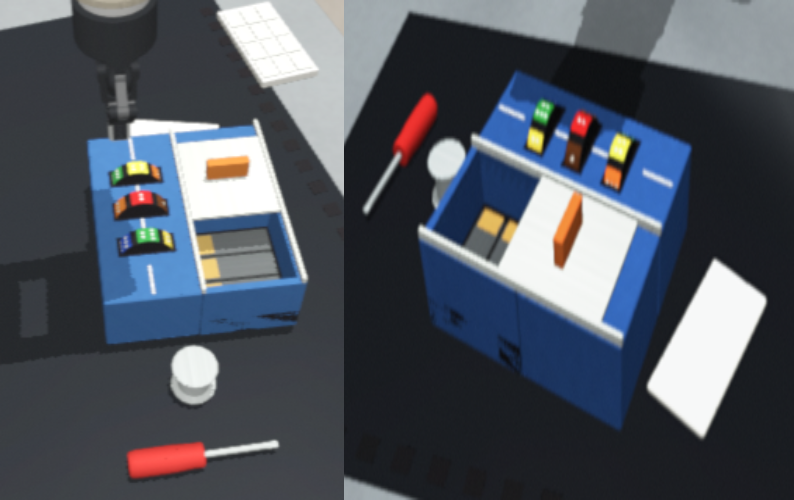

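The lid is open: the batteries are visible and the tab has moved about 95 mm. Yellow, red and green stand on the line, the bystanders haven't moved, and the arm is clear.

```bash
python3 -c "
from plant import job
print(job.job_done())"
```

```text
the job is handed in; nothing more can be done
None
```

The safe is open with the code 4-2-5 set, and I handed the job in at about 31.5 s of robot time. I rolled each wheel with the shut fingertips at about 5–7 N of press. Only then did I push the orange tab along to the lid's end stop.

**Last checks**
- **Lid:** the tab moved 94.3 mm (scene camera) and 95.0 mm (side camera), out of 95 mm. The stop was felt at about 10 N.
- **Wheels:** all within about 0.13 rad of the code, inside the 0.2 rad lock tolerance:

| Wheel | Measured (rad) | Target (rad) |
|---|---|---|
| Left | 0.53–0.63 | 0.524 |
| Middle | -1.60 to -1.69 | -1.571 |
| Right | 1.53–1.66 | 1.571 |

- **Force:** the highest sampled reading on the safe was about 10.5 N, against the 22 N limit. Force was read only at the end of each move, so brief peaks in between were not seen.
- **Bystanders:** the phone, spool and screwdriver show no change from the first images. The arm ended clear of everything.

**Disagreements**
- **Fingertip height:** the fingertips were really about 20 mm higher than the reported tool position. I found this from the cameras and by feel, and worked with it.
- **Wheel angles:** the cameras differ by up to about 0.13 rad. The middle wheel's fit is the least sure, because brown and orange are hard to tell apart. The centre of its red field reads closer, about -1.54 to -1.65.

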